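# Slide a guide sleeve onto the rod and lock it

## Task

On the black assembly fixture, slide the wide-bored sleeve along the deck, without lifting it, until it drops over the top of the upright rod, then press it down the rod until it is fully home. Then swing the keeper over the sleeve to lock it. Leave the narrow-bored sleeve, the nut, the loose valve and the oil bottle where they are.

Things in the scene. Friction and masses are not known exactly. Their poses are not given: they have to be found in the camera images.
- fixture: Fixture: black deck 240 x 200 x 15 mm on legs, deck top 60 mm above the table. Origin on the table under the deck's centre; x along the deck, z up. A round well (64 mm) goes through the deck at x=+30, y=0 mm, round the rod. Stop pins (8 mm wide, 12 tall) at x=+52, y=+27 and -27 mm: a sleeve pushed against both from -x is centred over the rod within 1 mm and drops 8 mm over its tip.
- rod_tip (a point): Centre of the top of the upright steel rod (23 mm diameter, tip chamfered 3 mm) on the well's axis, 1 mm below the deck top. Axes as the fixture's.
- sleeve: Wide-bored aluminium sleeve: 60 mm outside, 26 mm bore, 40 mm tall, about 0.3 kg, standing on the deck. Origin at the centre of its underside, z along its axis. On the rod before pressing its underside is 8 mm below the deck top; fully home it is 28 mm below (its top 12 mm above the deck).
- narrow_sleeve: Narrow-bored aluminium sleeve, same outside (60 mm, 40 mm tall) but a 14 mm bore: it does not fit. Stands on the deck. Origin at the centre of its underside.
- carrier (a joint): Grey round carrier plate (56 mm) on the rod inside the well, on which the sleeve lands. 0 m = up (its top 8 mm below the deck top), 0.020 m = fully down. Stiff: moves with about 8 N and stays where it is left.
- keeper (a joint): Level steel bar 16 mm wide, underside 17 mm above the deck, on a post (18 mm diameter) at x=+30, y=+60 mm of the fixture. 0 rad = parked, pointing to the fixture's +x; grows clockwise seen from above; 1.57 rad = pointing to the fixture's -y, over the sleeve (stop at 1.58). Stays where left; about 1 N at the tab moves it. It cannot pass over a sleeve that is not home.
- keeper_tab (a point): Top centre of the keeper's upright round tab, 12 mm diameter, 26 mm tall, at the bar's free end, 70 mm from the pivot; its top is 50 mm above the deck. Push it, or pinch it from above.
- keeper_pivot (a point): On the vertical axis about which the keeper turns, at the top of the bar.
- hex_nut: Steel hexagon nut, about 26 mm across, 12 mm tall, lying on the deck near its far right corner. Origin at the centre of its underside.
- valve_block: Loose solenoid valve, aluminium block 45 x 75 x 40 mm with a black coil on top (70 mm tall in all) and three fittings, on the table at the fixture's right (-y) side. Origin at the centre of its underside.
- oil_bottle: White plastic oil bottle, 44 mm diameter, 90 mm tall, on the table at the fixture's left (+y) side. Origin at the centre of its underside.

How it is judged (in metres and radians):
On the way, in this order (a step that is already met when the one before it is completed fails the run):
1. the wide-bored sleeve has dropped over the rod's tip: centred on it within 3 mm, upright, its underside at least 5 mm below the tip (horizontal distance between sleeve and rod_tip below 0.003 m and angle between sleeve's own z axis and vertical below 0.1 rad and z of sleeve in the frame of rod_tip below -0.005 m), for 0.2 s.
2. the sleeve is pressed fully home: the carrier within 2 mm of its lower stop and the sleeve resting on it, underside at least 24.5 mm below the rod's tip (horizontal distance between sleeve and rod_tip below 0.003 m and angle between sleeve's own z axis and vertical below 0.1 rad and value of joint carrier above 0.018 m and z of sleeve in the frame of rod_tip below -0.0245 m), for 0.2 s.
At the end, for the whole second after the job is handed in: The wide-bored sleeve sits on the rod (within 3 mm of its axis, upright), fully home (carrier within 2 mm of its 20 mm stop, sleeve underside at least 24.5 mm below the rod's tip), at rest, and the keeper is swung over it to at least 1.40 rad (all of step 2 and value of joint keeper above 1.4 rad and linear speed of sleeve below 0.02 m/s); the robot touches nothing.
It fails at once if the wide-bored sleeve is lifted more than 12 mm above the deck (height (world z) of sleeve above 0.072 m).
It fails at once if the wide-bored sleeve is tipped by more than 0.4 rad or falls off the deck (angle between sleeve's own z axis and vertical above 0.4 rad or height (world z) of sleeve below 0.025 m).
It fails at once if the narrow-bored sleeve is moved by more than 20 mm (distance of narrow_sleeve from where it was at the start of the episode above 0.02 m).
It fails at once if the nut, the valve or the oil bottle is moved by more than 20 mm (distance of any of hex_nut, valve_block, oil_bottle from where it was at the start of the episode above 0.02 m).
It also fails if it takes over 58 s, if anything falls off the work surface, if the arm or the gripper's body presses on something with over 40 N, if the wrist force passes 120 N, or if a joint passes its speed limit or range.

## Robot

A 7-joint arm with a two-finger parallel gripper is mounted at the origin on the work surface. World frame = base frame: x ahead of the robot, y to its left, z up, the work surface at z = 0. Lengths are in mm, angles in degrees, forces in N, time in s.
With the tool pointing down it reaches from about 350 to 900 mm from the base axis. Payload 7.2 kg.
Tool frame: the origin (TCP) lies between the finger pads; the fingertips stand 11 mm ahead of it and the grasp point (between the pads) lies 8 mm behind it; x points along the fingers, z is the direction in which the jaws open and shut, and the axes are right-handed (so a half turn about x gives the same grasp; the last joint's range is limited). The gripper opens to 88 mm and grips with 3 to 60 N. Pads are 20 mm wide; open, the fingers measure 115 mm over their backs; the gripper's body (75 mm by 178 mm) begins 61 mm behind the grasp point.
Start: joints at [59.805, 23.554, -0.728, 91.456, 0.321, 64.991, -4.71], TCP at [276.785, -560.375, 207.453] pointing down, gripper open.
Joint ranges: [-169.25, 169.25], [-16.82, 113.86], [-84.01, 82.57], [7.8, 145.47], [-59.2, 239.2], [7.22, 106.19], [-163.78, 163.78]. Speed limits (degrees/s): [136.94, 136.94, 172.46, 172.46, 180, 180, 180].

## Interface

Orientations are given as a 3x3 rotation matrix whose columns are the frame's x, y, z axes.
In Python, from workcell import arm, cams gives the robot as it stands. The module is installed in compiled form; this text tells all that it offers.
- The arm moves only by the tool jog_arm, never from a script. Its arguments are lists of equal length, an entry for each row: "xyz": the shift along the tool's x, y, z in mm, a list of three; "rot": the turn, a rotation vector about the tool's x, y, z in degrees, a list of three. In form: {"xyz": [[tx, ty, tz], ...], "rot": [[wx, wy, wz], ...]}. A call has exactly 8 rows; each row is the pose to reach, as a shift and turn from the pose commanded when the call began, along the tool's axes at that moment; what a row does not reach only later rows make up. A row lasts 1/8 s, in which the tool goes at most 62.5 mm and 10.7 degrees, less where a joint would pass 70% of its speed; a pose out of reach is approached as far as the arm can. A call with a gripper value outside its range is refused whole. "grip" is the opening, from -1 (shut) to 1 (fully open), set as the call begins (left out, the last holds). The fingers move at their own pace and stop on an object; "newtons" is the grip in N (left out, the last holds). Time passes only in rows, so rows that repeat a pose let the fingers close, or fill a call up. It gives the time, the measured TCP pose, the force and the opening at its end, in the units of the state.
- arm.get_obs(): the state, without advancing time (a new reading comes with each control period).
- cams.get_image(name): name is "side" or "top"; returns a dict with "frame" (480x640x3 uint8, red, green, blue), "fovy" (degrees; the focal length in pixels is half the picture's height over the tangent of half this angle, whatever the lens; pixels are square), "cx", "cy" (the principal point, pixels), "dist_coeffs" ([k1, k2, p1, p2, k3] as OpenCV has them; the pictures are not rectified), "eye" and "attitude" of the camera in the world. Camera axes: x right, y down, z forward; pixel columns grow to the right and rows downward; lengths in mm; the calibration is good to about 2 mm. A picture is of the moment at which its call begins. There is no depth.
- arm.job_done(): hands the job in, once; it reports no verdict.
The state is a dict: "clock": time; "joint_pos": joint angles; "joint_vel": joint speeds; "joint_torque": joint torques, N m; "tool_pos": TCP position; "tcp_rot": TCP orientation; "contact_force": force on the tool from outside, world axes, zero at the start; "wrist_torque": the same for the moment, N m; "finger_gap": finger opening in mm.
Only numpy, scipy, OpenCV 4.12 (cv2) and the standard library are available. Lean on these libraries where they do the work, as an engineer would, in place of code of your own. Each camera call takes 0.05 s, during which the arm holds its last target. There are 200 camera calls.

## Working session

There is one attempt and no reset: what is moved stays moved. The work goes in short steps, Python scripts to look and compute and a tool call to move; the robot and the scene stay as the last step left them, time stands still between calls to the robot, and variables do not carry over. Pictures are saved under pics/ and viewed, about 8 in all and at most 12, crops included, and the job is handed in when it is done.

Besides the shell and the picture viewer there is one more tool, called after ">>>" as name(argument=value, ...) on one line, values as JSON. jog_arm: Moves the arm, as the interface text tells. Its arguments: {"type":"object","properties":{"xyz":{"type":"array","items":{"type":"array","items":{"type":"number"}}},"rot":{"type":"array","items":{"type":"array","items":{"type":"number"}}},"grip":{"type":"number"},"newtons":{"type":"number"}},"required":["xyz","rot"]}

```bash
mkdir -p pics
cat > h.py <<'E'
import numpy as np, cv2
from workcell import arm, cams
def cam(n):
    d=cams.get_image(n); h=d['frame'].shape[0]; f=h/2/np.tan(np.radians(d['fovy'])/2)
    d['K']=np.array([[f,0,d['cx']],[0,f,d['cy']],[0,0,1]]); d['D']=np.array(d['dist_coeffs'],float); d['R']=np.array(d['attitude']);d['e']=np.array(d['eye'],float); return d
def save(d,name,crop=None,s=1):
    im=d['frame'][:,:,::-1]
    if crop: x0,y0,x1,y1=crop; im=im[y0:y1,x0:x1]
    cv2.imwrite('pics/'+name,cv2.resize(im,None,fx=s,fy=s,interpolation=cv2.INTER_CUBIC))
def ray(d,uv):
    p=cv2.undistortPoints(np.array([[uv]],float),d['K'],d['D'])[0,0]; return d['R']@np.array([p[0],p[1],1])
def at(d,uv,z):
    r=ray(d,uv); return d['e']+r*(z-d['e'][2])/r[2]
def proj(d,P):
    P=np.atleast_2d(np.array(P,float)); R=d['R'].T
    return cv2.projectPoints(P,cv2.Rodrigues(R)[0],-R@d['e'],d['K'],d['D'])[0][:,0]
E
python3 - <<'E'
from h import *
for n in('top','side'):
    d=cam(n); save(d,n+'0.png'); print(n,d['e'],d['R'].round(3).tolist(),d['K'][0,0],d['D'])
o=arm.get_obs(); print(o['tool_pos'],np.round(o['tcp_rot'],3).tolist(),o['finger_gap'],o['clock'],o['contact_force'])
E
```

```text
top [450.80082659  21.09299062 734.76178512] [[-0.156, -0.964, 0.213], [-0.988, 0.153, -0.031], [-0.003, -0.216, -0.976]] 442.31590191240394 [-0.00310283  0.          0.          0.          0.        ]
side [ 390.65107161 -535.74255939  596.50334145] [[0.951, -0.215, 0.223], [-0.309, -0.607, 0.732], [-0.022, -0.765, -0.643]] 451.8489458110512 [-0.05967347  0.          0.          0.          0.        ]
[ 276.55921217 -559.98519396  206.71802497] [[-0.001, 0.897, 0.443], [0.001, 0.443, -0.897], [-1.0, -0.0, -0.001]] 88.14578581785118 0.1 [-0.18791708  0.11612082 -0.84396825]
```

View pics/top0.png

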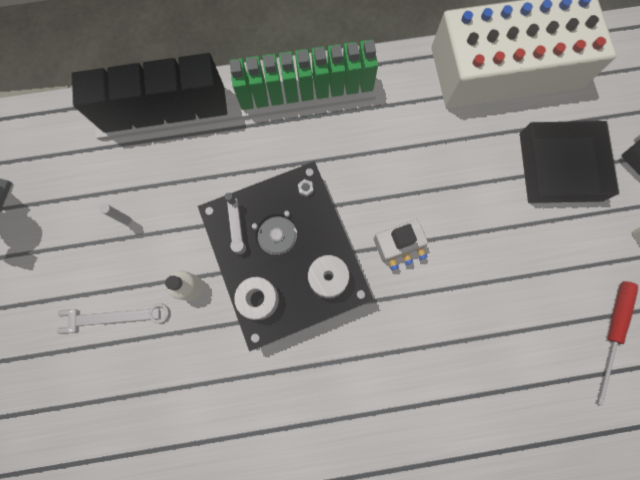

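View pics/side0.png

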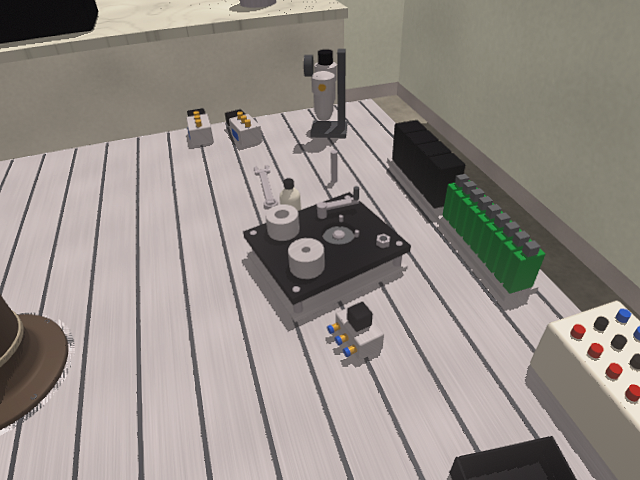

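Top view: the wide sleeve is at about (257,298), the narrow one at (329,277), the rod and well at (277,235). The keeper pivot is at (237,245) and the keeper tab at (230,197).

Run:
```python
from h import *
d=cam('top'); save(d,'top1.png',(190,155,390,355),3)
```

```text
(no output)
```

View pics/top1.png

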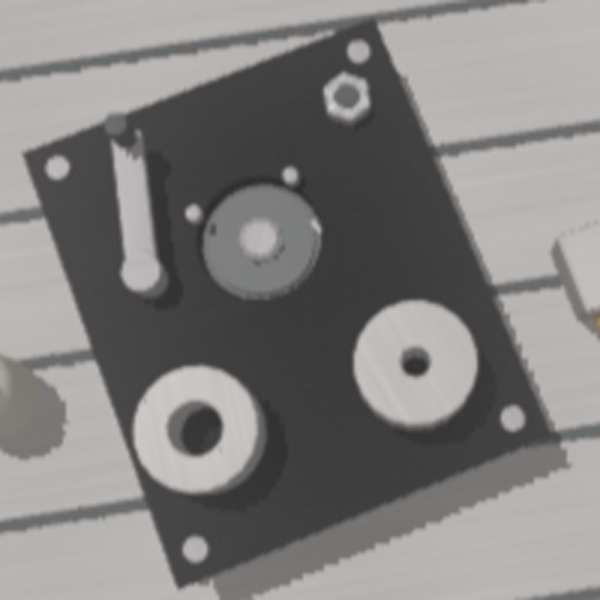

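The crop is at 3x. The wide sleeve's top is at (198,429), the narrow one's at (415,363), the pins at (193,212) and (290,175), and the rod at (262,239). The keeper tab is at (115,123) and the nut at (347,97).

Run:
```python
from h import *
from scipy.optimize import least_squares
d=cam('top')
px=lambda a:((a[0]-1)/3+190,(a[1]-1)/3+155)
pts=[((24,155),(120,100,60)),((376,20),(120,-100,60)),((555,440),(-120,-100,60)),((180,587),(-120,100,60)),((193,212),(52,27,72)),((290,175),(52,-27,72)),((262,239),(30,0,59))]
uv=np.array([px(p[0]) for p in pts]); L=np.array([p[1] for p in pts],float)
def W(q,L):
    c,s=np.cos(q[2]),np.sin(q[2]); return np.c_[q[0]+c*L[:,0]-s*L[:,1],q[1]+s*L[:,0]+c*L[:,1],L[:,2]]
r=least_squares(lambda q:(proj(d,W(q,L))-uv).ravel(),[550,50,0.1],loss='soft_l1')
q=r.x;print('fixture',q[:2],np.degrees(q[2]),'res',r.fun.reshape(-1,2).round(2).tolist())
def loc(P):
    c,s=np.cos(q[2]),np.sin(q[2]);e=P[:2]-q[:2];return np.array([c*e[0]+s*e[1],-s*e[0]+c*e[1]]).round(1)
for n,a,z in(('wide',(198,429),100),('narrow',(415,363),100),('tab',(115,123),110),('pivot',(141,272),90),('nut',(347,97),72)):
    P=at(d,px(a),z);print(n,P.round(1),loc(P))
print('rod',W(q,np.array([[30,0,59.]])))
d2=cam('side');print(proj(d2,W(q,L)).round(0).tolist())
# side: expected sleeve top
P=at(d,px((198,429)),100);print('wide side px',proj(d2,P))
```

```text
fixture [572.58137113  67.43297643] 13.039899698227 res [[-0.08, -0.52], [-0.03, -0.39], [-0.68, -1.34], [-0.33, 1.17], [0.49, 0.72], [0.94, 0.26], [-0.12, -0.03]]
wide [506.2 113.1 100. ] [-54.4  59.4]
narrow [521.    6.6 100. ] [-64.  -47.7]
tab [659.3 133.5 110. ] [99.4 44.8]
pivot [587.7 132.9  90. ] [29.5 60.3]
nut [667.  19.  72.] [ 81.  -68.5]
rod [[601.80776644  74.20186241  59.        ]]
[[350.0, 192.0], [411.0, 245.0], [293.0, 299.0], [243.0, 231.0], [341.0, 216.0], [357.0, 231.0], [339.0, 233.0]]
wide side px [[281.98506789 213.80740433]]
```

```bash
cat >> h.py <<'E'
Q=(572.6,67.4,np.radians(13.0))
def fx(x,y,z=0):
    c,s=np.cos(Q[2]),np.sin(Q[2]); return np.array([Q[0]+c*x-s*y,Q[1]+s*x+c*y,z])
def go(P,yaw):  # yaw deg of tool z axis in world, tool down
    o=arm.get_obs();R=np.array(o['tcp_rot']);a=np.radians(yaw);z=np.array([np.cos(a),np.sin(a),0]);x=np.array([0,0,-1.]);T=np.c_[x,np.cross(z,x),z]
    print('shift',(R.T@(np.array(P)-o['tool_pos'])).round(1),'rot',np.degrees(cv2.Rodrigues(R.T@T)[0].ravel()).round(2),'t',o['clock'],'F',np.round(o['contact_force'],1),'gap',o['finger_gap'])
E
python3 - <<'E'
from h import *
d=cam('side')
for uv in((60,340),(0,300),(30,410)): print(at(d,uv,0).round(0),at(d,uv,100).round(0))
go(fx(-54.4,59.4,160),13)
E
```

```text
[96. 33.  0.] [145. -63. 100.]
[-27. 167.   0.] [ 43.  49. 100.]
[ 66. -91.   0.] [ 120. -165.  100.]
shift [  47.4  504.  -502. ] rot [-7.671e+01 -3.000e-02 -2.000e-02] t 0.3 F [-0.6  0.9  0.2] gap 87.60212185771329
```

>>> jog_arm(xyz=[[0,20,-20],[0,50,-50],[0,85,-85],[0,120,-120],[0,155,-155],[0,190,-190],[0,225,-225],[0,260,-260]], rot=[[-3,0,0],[-8,0,0],[-13,0,0],[-18,0,0],[-23,0,0],[-28,0,0],[-33,0,0],[-38,0,0]], grip=1, newtons=5)

```text
clock: 1.3
tool_pos: [395.1, -210.6, 207.7]
tcp_rot: [[0.001, 0.431, 0.902], [-0.001, 0.902, -0.431], [-1.0, -0.0, 0.001]]
contact_force: [1.7, -0.5, 0.5]
finger_gap: 87.7
```

Run:
```python
from h import *
go(fx(-54.4,59.4,160),13)
```

```text
shift [ 47.6 340.  -39.4] rot [-3.856e+01  4.000e-02  3.000e-02] t 1.3 F [ 1.7 -0.5  0.5] gap 87.70648854839332
```

>>> jog_arm(xyz=[[0,45,-5],[0,95,-10],[0,145,-16],[0,195,-22],[0,240,-27],[15,285,-32],[35,320,-37],[47,340,-39]], rot=[[-5,0,0],[-11,0,0],[-17,0,0],[-23,0,0],[-28,0,0],[-33,0,0],[-37,0,0],[-38.5,0,0]])

```text
clock: 2.3
tool_pos: [507.0, 113.2, 159.6]
tcp_rot: [[-0.001, -0.225, 0.974], [0.001, 0.974, 0.225], [-1.0, 0.001, -0.0]]
contact_force: [0.2, -0.4, 0.1]
finger_gap: 87.8
```

Run:
```python
from h import *
d=cam('side');save(d,'s2.png',(220,60,420,280),3)
go(fx(-54.4,59.4,79),13)
```

```text
shift [79.5 -2.  -1. ] rot [ 0.11 -0.07 -0.13] t 2.35 F [-0.2  1.9 -0.6] gap 87.77099727401058
```

View pics/s2.png

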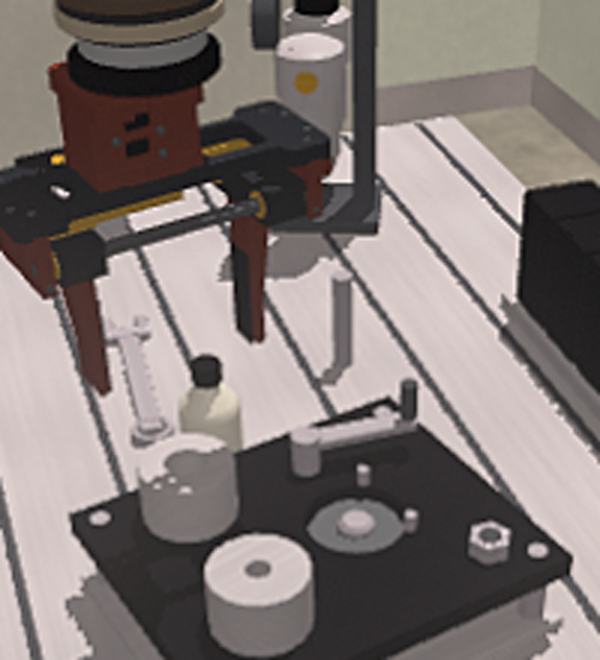

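The fingers, with tips at (100,390) and (255,340), straddle the wide sleeve at (188,485), so I descend.

>>> jog_arm(xyz=[[12,0,0],[25,-1,0],[38,-2,-1],[50,-2,-1],[62,-2,-1],[72,-2,-1],[79,-2,-1],[79,-2,-1]], rot=[[0,0,0],[0,0,0],[0,0,0],[0,0,0],[0,0,0],[0,0,0],[0,0,0],[0,0,0]])

```text
clock: 3.35
tool_pos: [506.3, 109.0, 81.0]
tcp_rot: [[-0.001, -0.222, 0.975], [-0.0, 0.975, 0.222], [-1.0, 0.0, -0.001]]
contact_force: [0.5, -0.1, -0.3]
finger_gap: 87.8
```

>>> jog_arm(xyz=[[0,0,0],[0,0,0],[0,0,0],[0,0,0],[0,0,0],[0,0,0],[0,0,0],[0,0,0]], rot=[[0,0,0],[0,0,0],[0,0,0],[0,0,0],[0,0,0],[0,0,0],[0,0,0],[0,0,0]], grip=0.2, newtons=5)

```text
clock: 4.35
tool_pos: [507.0, 109.1, 81.7]
tcp_rot: [[0.001, -0.221, 0.975], [0.0, 0.975, 0.221], [-1.0, -0.0, 0.001]]
contact_force: [2.5, 0.1, 2.0]
finger_gap: 58.8
```

Run:
```python
from h import *
go(fx(0,3,79),13);go(fx(30,0,79),13)
```

```text
shift [  2.7 -52.1  54.7] rot [-0.21  0.05  0.  ] t 4.35 F [2.5 0.1 2. ] gap 58.841641000578505
shift [  2.8 -55.   84.7] rot [-0.21  0.05  0.  ] t 4.35 F [2.5 0.1 2. ] gap 58.841641000578505
```

>>> jog_arm(xyz=[[0,-4,4],[0,-11,11],[0,-19,19],[0,-27,27],[0,-35,35],[0,-43,43],[0,-50,50],[0,-54,54]], rot=[[0,0,0],[0,0,0],[0,0,0],[0,0,0],[0,0,0],[0,0,0],[0,0,0],[0,0,0]])

```text
clock: 5.35
tool_pos: [570.4, 68.4, 81.1]
tcp_rot: [[-0.002, -0.222, 0.975], [0.0, 0.975, 0.222], [-1.0, 0.001, -0.002]]
contact_force: [-3.9, 2.5, 4.2]
finger_gap: 59.1
```

Run:
```python
from h import *
d=cam('top');save(d,'t2.png',(190,155,390,355),3)
go(fx(30,0,79),13)
```

```text
shift [ 2.1 -0.7 31.3] rot [-0.23 -0.08 -0.02] t 5.4 F [-2.7  1.7  3.2] gap 59.05821443227956
```

View pics/t2.png

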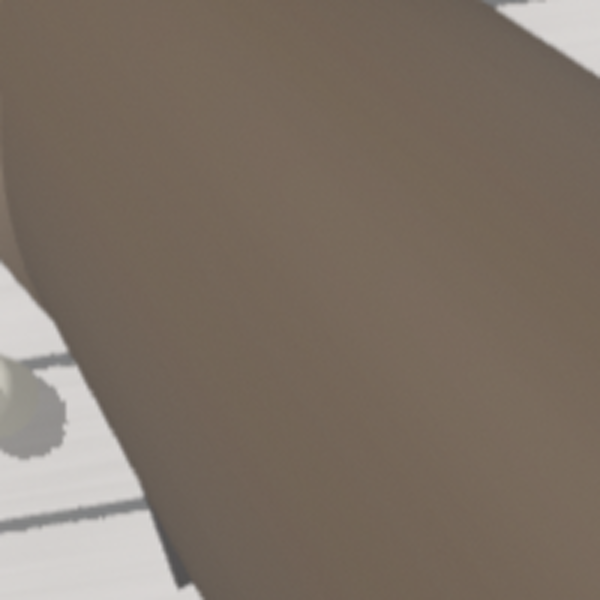

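The arm hides everything in the top view, so I'll use the side camera from here. Next I slide up to the pins.

>>> jog_arm(xyz=[[0,-1,4],[0,-2,10],[0,-2,16],[0,-2,21],[0,-2,25],[0,-2,28],[0,-2,30],[0,-2,31]], rot=[[0,0,0],[0,0,0],[0,0,0],[0,0,0],[0,0,0],[0,0,0],[0,0,0],[0,0,0]], newtons=3)

```text
clock: 6.4
tool_pos: [601.6, 72.8, 81.3]
tcp_rot: [[-0.001, -0.221, 0.975], [-0.001, 0.975, 0.221], [-1.0, -0.001, -0.001]]
contact_force: [-2.1, -2.2, -0.9]
finger_gap: 59.8
```

Run:
```python
from h import *
d=cam('side');save(d,'s3.png',(270,140,430,290),5)
go(fx(30,0,79),13)
print((proj(d,[fx(30,0,100),fx(30,0,92),fx(52,-27,72),fx(52,27,72)])-[270,140])*5)
```

```text
shift [2.4 1.4 0.5] rot [-0.22 -0.05  0.03] t 6.45 F [-1.6 -0.7 -3. ] gap 59.277705536746495
[[343.95628273 376.63269277]
 [344.03212939 394.1489487 ]
 [434.98169143 455.96820145]
 [355.27187202 379.52230806]]
```

View pics/s3.png

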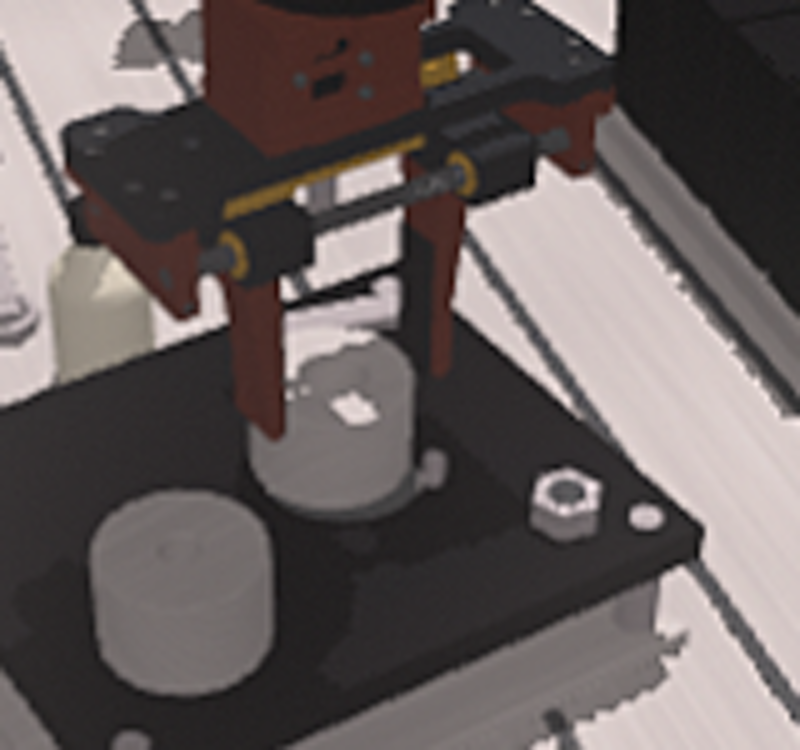

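The sleeve isn't down yet. Its right edge is at about (415,440) and the pin at (435,465), a gap of some 4 mm. I push on slowly.

>>> jog_arm(xyz=[[0,0,1],[0,0,1.5],[0,0,2],[0,0,2.5],[0,0,3],[0,0,3.5],[0,0,4],[0,0,4]], rot=[[0,0,0],[0,0,0],[0,0,0],[0,0,0],[0,0,0],[0,0,0],[0,0,0],[0,0,0]], newtons=3)

```text
clock: 7.45
tool_pos: [604.9, 73.2, 81.7]
tcp_rot: [[-0.002, -0.221, 0.975], [-0.001, 0.975, 0.221], [-1.0, -0.001, -0.002]]
contact_force: [-5.9, -3.9, 4.5]
finger_gap: 64.4
```

Run:
```python
from h import *
d=cam('side');save(d,'s4.png',(290,180,390,260),8)
go(fx(30,0,79),13)
```

```text
shift [ 2.7  1.6 -2.8] rot [-0.23 -0.11  0.07] t 7.5 F [-5.7 -2.8  3.5] gap 63.9234426906042
```

View pics/s4.png

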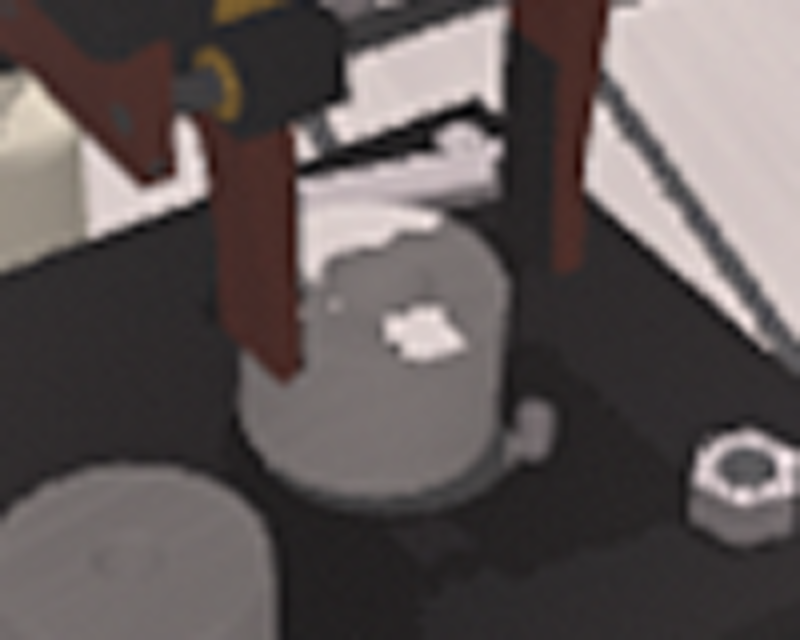

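The force is about −6.6 N along fixture x and −2.5 N along y, and the gap has widened to 64 mm. The sleeve is against the +y pin only, with a gap still showing at the −y pin (520,440). I shift towards −y while keeping the push.

>>> jog_arm(xyz=[[0,-0.5,0],[0,-1,0],[0,-1.5,0],[0,-2,0],[0,-2.5,0],[0,-3,0],[0,-3.5,0],[0,-4,0]], rot=[[0,0,0],[0,0,0],[0,0,0],[0,0,0],[0,0,0],[0,0,0],[0,0,0],[0,0,0]], newtons=6)

```text
clock: 8.5
tool_pos: [605.7, 68.3, 81.7]
tcp_rot: [[-0.002, -0.22, 0.975], [-0.002, 0.975, 0.22], [-1.0, -0.002, -0.002]]
contact_force: [0.7, -0.5, 0.0]
finger_gap: 52.9
```

Run:
```python
from h import *
d=cam('side');save(d,'s5.png',(290,180,390,260),8)
go(fx(30,0,79),13)
# predicted silhouettes of a sleeve at (30,0): undropped/dropped bottom and top edges
for zb in(60,52):
    t=np.linspace(0,2*np.pi,200);
    for z in(zb,zb+40):
        p=(proj(d,[fx(30+30*np.cos(a),30*np.sin(a),z) for a in t])-[290,180])*8+4
        print(zb,z,'x',p[:,0].min().round(),p[:,0].max().round(),'y',p[:,1].min().round(),p[:,1].max().round())
```

```text
shift [ 2.8  5.8 -3.5] rot [-0.26 -0.01  0.06] t 8.55 F [-0.6 -0.3  0.4] gap 52.661136759745574
60 60 x 266.0 524.0 y 343.0 508.0
60 100 x 261.0 528.0 y 208.0 370.0
52 52 x 267.0 524.0 y 369.0 535.0
52 92 x 262.0 527.0 y 235.0 399.0
```

View pics/s5.png

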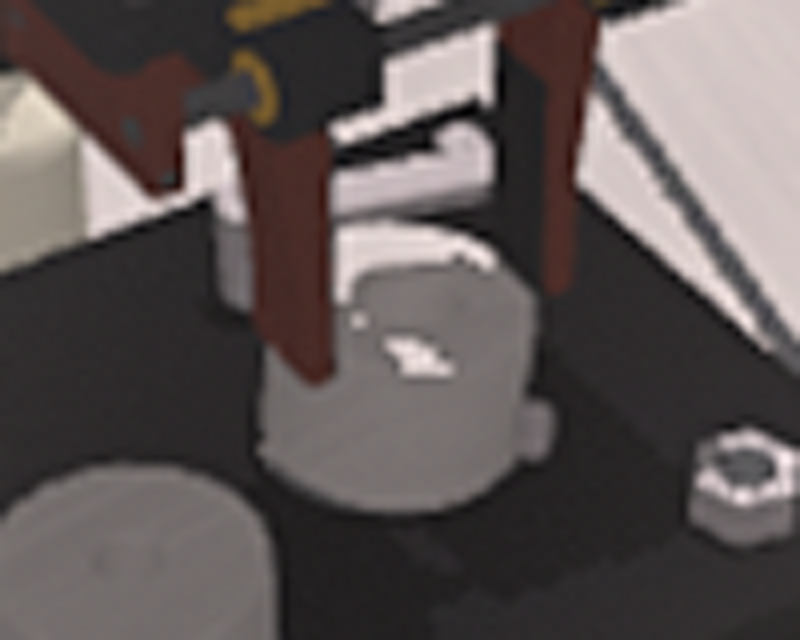

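Run:
```python
from h import *
d=cam('side');go(fx(30,0,79),13)
f=lambda P:((proj(d,P)-[290,180])*8+4).round().tolist()
o=arm.get_obs();T=np.array(o['tool_pos']);R=np.array(o['tcp_rot'])
for g in(26.4,-26.4):
  for y in(10,-10): print(g,y,f(T+R@np.array([11,y,g])),f(T+R@np.array([11,y,g*1.5])))
for zb in(60,52): print(zb,'bore',f(fx(30,0,zb+40)))
d0=d['frame'];save(d,'s6.png',(300,190,370,250),11)
g=lambda P:((proj(d,P)-[300,190])*11+5).round().tolist()
t=np.linspace(0,2*np.pi,12,endpoint=False)
im=cv2.imread('pics/s6.png')
for zb,c in((60,(0,255,255)),(52,(0,255,0))):
    pts=np.array(g([fx(30+30*np.cos(a),30*np.sin(a),zb+40) for a in np.linspace(0,6.2832,90)]),int);cv2.polylines(im,[pts],True,c,1)
pts=np.array(g([fx(30+32*np.cos(a),32*np.sin(a),60) for a in np.linspace(0,6.2832,90)]),int);cv2.polylines(im,[pts],True,(255,0,255),1)
cv2.imwrite('pics/s6.png',im)
```

```text
shift [ 2.9  5.1 -4.4] rot [-0.24  0.09 -0.  ] t 8.6 F [-1.3  0.7 -0.4] gap 52.59327135512158
26.4 10 [[495.0, 331.0]] [[542.0, 313.0]]
26.4 -10 [[543.0, 377.0]] [[590.0, 357.0]]
-26.4 10 [[302.0, 408.0]] [[252.0, 428.0]]
-26.4 -10 [[347.0, 456.0]] [[297.0, 476.0]]
60 bore [[394.0, 287.0]]
52 bore [[394.0, 315.0]]
```

View pics/s6.png

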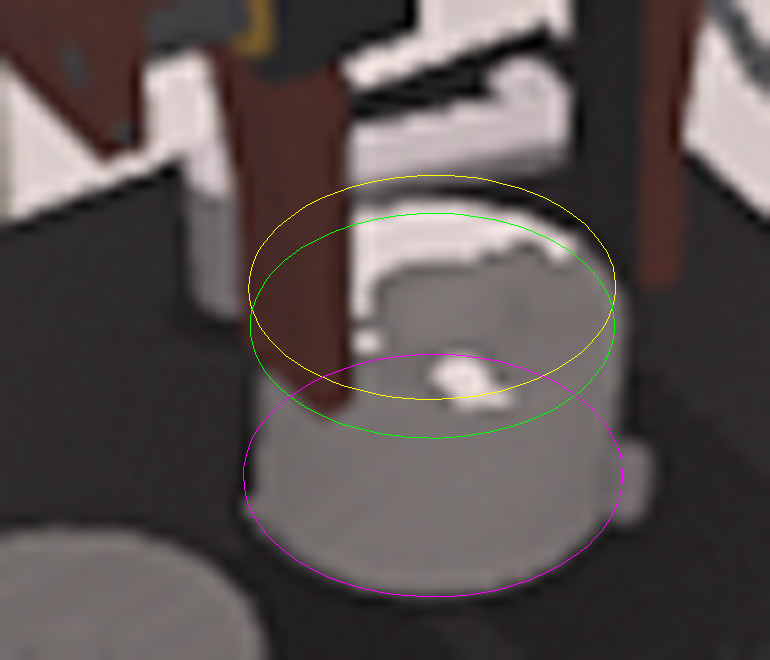

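Run:
```python
from h import *
d=cam('side');a=np.radians(13);z=np.array([np.cos(a),np.sin(a),0]);x=np.array([0,0,-1.]);R=np.c_[x,np.cross(z,x),z]
T=np.array([507,113.2,159.6])
for dx in(11,0,-11):
  for g in(44,-44):
    print(dx,g,[((proj(d,T+R@np.array([dx,y,s]))[0]-[220,60])*3).round().tolist() for y in(10,-10) for s in (g,g*1.3)])
```

```text
11 44 [[239.0, 364.0], [258.0, 358.0], [255.0, 380.0], [274.0, 373.0]]
11 -44 [[104.0, 410.0], [83.0, 417.0], [119.0, 427.0], [97.0, 435.0]]
0 44 [[237.0, 349.0], [257.0, 342.0], [254.0, 364.0], [273.0, 357.0]]
0 -44 [[102.0, 394.0], [81.0, 402.0], [116.0, 411.0], [95.0, 419.0]]
-11 44 [[236.0, 333.0], [256.0, 326.0], [253.0, 348.0], [272.0, 341.0]]
-11 -44 [[100.0, 378.0], [78.0, 385.0], [114.0, 395.0], [92.0, 403.0]]
```

The predicted fingertips don't match the picture: the real tips sit about 20 mm higher than the tool text says. That means they only held the sleeve's top few mm. The sleeve then dropped and the fingers shut to the commanded 52.8 mm above it. I rise, centre over the rod, set a gap of about 32 mm and press down, using force as the guide.

>>> jog_arm(xyz=[[-5,0,0],[-10,0,0],[-15,1,-1],[-15,3,-2],[-15,5,-4],[-15,5,-4],[-15,5,-4],[-15,5,-4]], rot=[[0,0,0],[0,0,0],[0,0,0],[0,0,0],[0,0,0],[0,0,0],[0,0,0],[0,0,0]])

```text
clock: 9.65
tool_pos: [601.7, 74.1, 96.4]
tcp_rot: [[-0.0, -0.221, 0.975], [-0.0, 0.975, 0.221], [-1.0, -0.0, -0.0]]
contact_force: [0.5, -0.2, 0.8]
finger_gap: 52.4
```

>>> jog_arm(xyz=[[0,0,0],[0,0,0],[0,0,0],[0,0,0],[2,0,0],[4,0,0],[6,0,0],[8,0,0]], rot=[[0,0,0],[0,0,0],[0,0,0],[0,0,0],[0,0,0],[0,0,0],[0,0,0],[0,0,0]], grip=-0.27, newtons=20)

```text
clock: 10.65
tool_pos: [601.6, 74.1, 88.2]
tcp_rot: [[-0.0, -0.221, 0.975], [-0.0, 0.975, 0.221], [-1.0, -0.0, -0.0]]
contact_force: [-0.1, -0.4, -1.2]
finger_gap: 32.0
```

Run:
```python
from h import *
go(fx(30,0,79),13)
d=cam('side');save(d,'s7.png',(280,150,390,250),7)
```

```text
shift [ 9.2 -0.   0.2] rot [-0.21 -0.01  0.  ] t 10.65 F [-0.1 -0.4 -1.2] gap 32.02955057756474
```

View pics/s7.png

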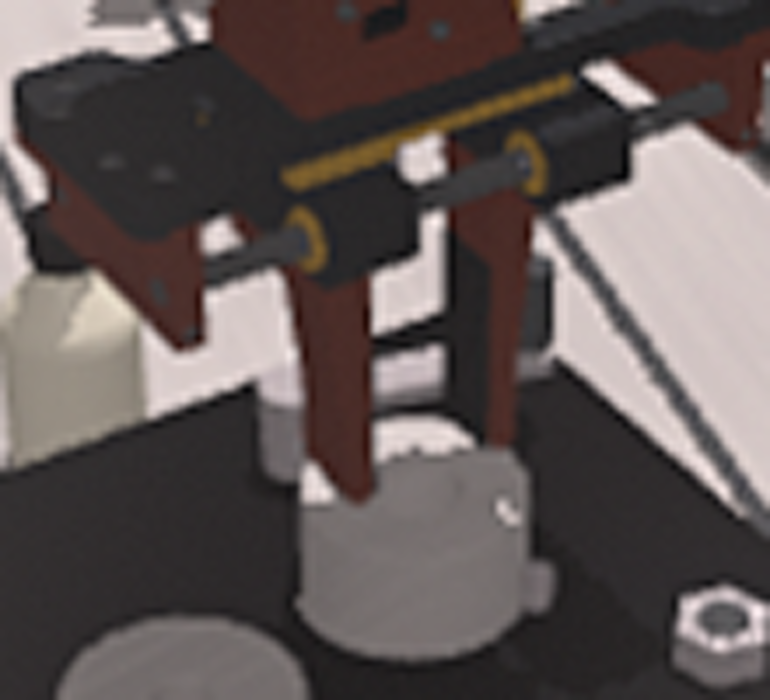

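The sleeve stands upright, centred in the well at about (415,540), with the tips just over its rim at (350,495) and (505,440). I descend with the force in view.

>>> jog_arm(xyz=[[1,0,0],[2,0,0],[3,0,0],[4,0,0],[5,0,0],[6,0,0],[7,0,0],[8,0,0]], rot=[[0,0,0],[0,0,0],[0,0,0],[0,0,0],[0,0,0],[0,0,0],[0,0,0],[0,0,0]])

```text
clock: 11.7
tool_pos: [601.7, 74.1, 80.4]
tcp_rot: [[0.0, -0.221, 0.975], [-0.0, 0.975, 0.221], [-1.0, -0.0, 0.0]]
contact_force: [-0.3, -0.5, -1.0]
finger_gap: 31.8
```

>>> jog_arm(xyz=[[1,0,0],[2,0,0],[3,0,0],[4,0,0],[5,0,0],[6,0,0],[6,0,0],[6,0,0]], rot=[[0,0,0],[0,0,0],[0,0,0],[0,0,0],[0,0,0],[0,0,0],[0,0,0],[0,0,0]])

```text
clock: 12.7
tool_pos: [601.7, 74.2, 74.5]
tcp_rot: [[0.0, -0.221, 0.975], [-0.0, 0.975, 0.221], [-1.0, -0.0, 0.0]]
contact_force: [-0.9, -0.4, 3.5]
finger_gap: 31.7
```

>>> jog_arm(xyz=[[1,0,0],[2,0,0],[3,0,0],[4,0,0],[5,0,0],[6,0,0],[6,0,0],[6,0,0]], rot=[[0,0,0],[0,0,0],[0,0,0],[0,0,0],[0,0,0],[0,0,0],[0,0,0],[0,0,0]])

```text
clock: 13.7
tool_pos: [601.7, 74.2, 68.3]
tcp_rot: [[-0.0, -0.221, 0.975], [0.0, 0.975, 0.221], [-1.0, 0.0, -0.0]]
contact_force: [0.4, 0.6, 1.4]
finger_gap: 32.2
```

Run:
```python
from h import *
o=arm.get_obs();print(o['wrist_torque']);go(fx(30,0,79),13)
```

```text
[-0.06021817 -0.07592581 -0.06978526]
shift [-10.7  -0.1   0.2] rot [-0.21 -0.   -0.  ] t 13.7 F [0.4 0.6 1.4] gap 32.1852080681792
```

>>> jog_arm(xyz=[[0,0,0],[0,0,0],[0,0,0],[1,0,0],[2,0,0],[3,0,0],[4,0,0],[5,0,0]], rot=[[0,0,0],[0,0,0],[0,0,0],[0,0,0],[0,0,0],[0,0,0],[0,0,0],[0,0,0]])

```text
clock: 14.7
tool_pos: [601.6, 74.1, 63.4]
tcp_rot: [[-0.0, -0.221, 0.975], [-0.0, 0.975, 0.221], [-1.0, -0.0, -0.0]]
contact_force: [-0.9, -0.3, 4.5]
finger_gap: 31.9
```

Run:
```python
from h import *
d=cam('side');save(d,'s8.png',(280,150,390,250),7)
go(fx(30,0,79),13)
```

```text
shift [-15.8  -0.1   0.2] rot [-0.21 -0.01  0.  ] t 14.75 F [-1.5 -1.1  3. ] gap 32.006586749880036
```

View pics/s8.png

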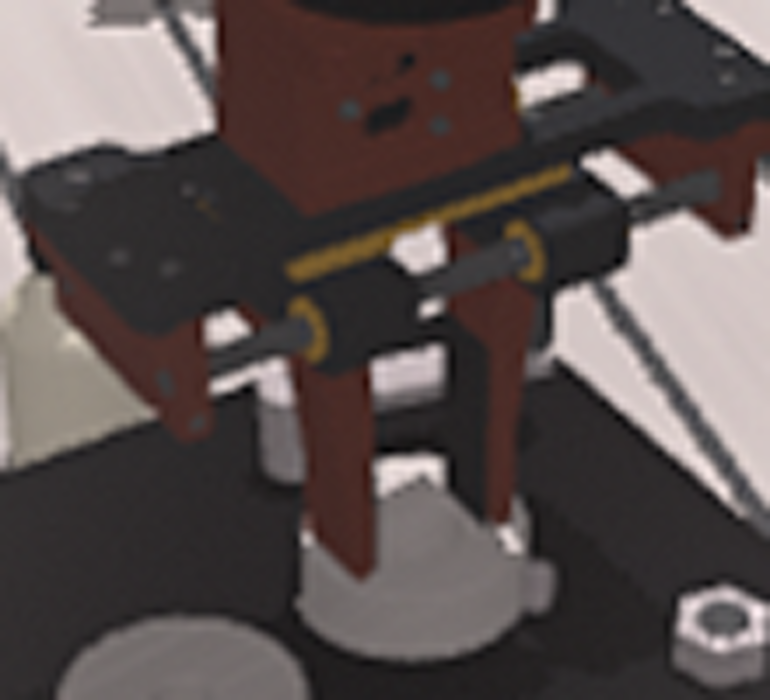

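The fingers rest on the rim and the sleeve has sunk about 12 mm (its top's far edge went from y≈418 to 455). I press on to the stop.

>>> jog_arm(xyz=[[1,0,0],[2,0,0],[3,0,0],[4,0,0],[4.5,0,0],[5,0,0],[5.5,0,0],[6,0,0]], rot=[[0,0,0],[0,0,0],[0,0,0],[0,0,0],[0,0,0],[0,0,0],[0,0,0],[0,0,0]])

```text
clock: 15.75
tool_pos: [601.6, 74.1, 57.4]
tcp_rot: [[-0.0, -0.221, 0.975], [-0.0, 0.975, 0.221], [-1.0, -0.0, -0.0]]
contact_force: [-0.9, -1.2, 3.2]
finger_gap: 31.9
```

>>> jog_arm(xyz=[[0.5,0,0],[1,0,0],[1,0,0],[1.5,0,0],[1.5,0,0],[2,0,0],[2,0,0],[2,0,0]], rot=[[0,0,0],[0,0,0],[0,0,0],[0,0,0],[0,0,0],[0,0,0],[0,0,0],[0,0,0]])

```text
clock: 16.75
tool_pos: [601.8, 74.2, 57.1]
tcp_rot: [[0.001, -0.221, 0.975], [-0.001, 0.975, 0.221], [-1.0, -0.001, 0.001]]
contact_force: [-6.9, -1.8, 18.3]
finger_gap: 32.3
```

The arm stopped at z=57.1 with 18 N upward, 20 mm below first contact at about 77, so the sleeve is at its stop. Next I rise and go over the keeper tab.

>>> jog_arm(xyz=[[-5,0,0],[-15,0,0],[-27,0,0],[-39,0,0],[-50,0,0],[-58,0,0],[-62,0,0],[-62,0,0]], rot=[[0,0,0],[0,0,0],[0,0,0],[0,0,0],[0,0,0],[0,0,0],[0,0,0],[0,0,0]], grip=0.1)

```text
clock: 17.75
tool_pos: [601.7, 74.1, 117.6]
tcp_rot: [[0.0, -0.221, 0.975], [-0.0, 0.975, 0.221], [-1.0, -0.0, 0.0]]
contact_force: [-0.2, -0.5, -0.7]
finger_gap: 48.3
```

Run:
```python
from h import *
go(fx(98.5,45,117),13)
```

```text
shift [ 0.6 45.3 68.4] rot [-0.21  0.02  0.01] t 17.75 F [-0.2 -0.5 -0.7] gap 48.25344429173019
```

>>> jog_arm(xyz=[[0,4,7],[0,11,17],[0,18,28],[0,26,39],[0,34,51],[0,40,61],[0,44,67],[0,45,68]], rot=[[0,0,0],[0,0,0],[0,0,0],[0,0,0],[0,0,0],[0,0,0],[0,0,0],[0,0,0]])

```text
clock: 18.75
tool_pos: [658.2, 133.5, 117.3]
tcp_rot: [[-0.0, -0.222, 0.975], [0.0, 0.975, 0.222], [-1.0, 0.0, -0.0]]
contact_force: [0.7, -0.5, -1.1]
finger_gap: 48.3
```

>>> jog_arm(xyz=[[5,0,0],[11,0,0],[17,0,0],[23,0,0],[29,0,0],[34,0,0],[38,0,0],[39,0,0]], rot=[[0,0,0],[0,0,0],[0,0,0],[0,0,0],[0,0,0],[0,0,0],[0,0,0],[0,0,0]])

```text
clock: 19.75
tool_pos: [657.9, 133.1, 78.1]
tcp_rot: [[-0.0, -0.221, 0.975], [-0.0, 0.975, 0.221], [-1.0, 0.0, -0.0]]
contact_force: [0.0, -1.2, 0.6]
finger_gap: 48.2
```

>>> jog_arm(xyz=[[0,0,0],[0,0,0],[0,0,0],[0,0,0],[0,0,0],[0,0,0],[0,0,0],[0,0,0]], rot=[[0,0,0],[0,0,0],[0,0,0],[0,0,0],[0,0,0],[0,0,0],[0,0,0],[0,0,0]], grip=-1, newtons=10)

```text
clock: 20.75
tool_pos: [659.2, 133.2, 78.7]
tcp_rot: [[0.002, -0.221, 0.975], [0.001, 0.975, 0.221], [-1.0, 0.0, 0.002]]
contact_force: [5.4, 1.0, -2.6]
finger_gap: 11.5
```

Run:
```python
from h import *
o=arm.get_obs();T=np.array(o['tool_pos']);print(T,o['finger_gap'])
for k in(0.215,.4,.6,.8,1.0,1.2,1.4,1.5,1.57): print(k);go(fx(30+70*np.cos(k),60-70*np.sin(k),T[2]),13)
```

```text
[659.16946359 133.18857243  78.71646221] 11.544809350510493
0.215
shift [-0.   0.4 -0.8] rot [-0.22  0.13 -0.  ] t 20.75 F [ 5.4  1.  -2.6] gap 11.544809350510493
0.4
shift [ -0.  -11.9  -4.6] rot [-0.22  0.13 -0.  ] t 20.75 F [ 5.4  1.  -2.6] gap 11.544809350510493
0.6
shift [ -0.  -24.2 -11.3] rot [-0.22  0.13 -0.  ] t 20.75 F [ 5.4  1.  -2.6] gap 11.544809350510493
0.8
shift [ -0.  -34.9 -20.2] rot [-0.22  0.13 -0.  ] t 20.75 F [ 5.4  1.  -2.6] gap 11.544809350510493
1.0
shift [ -0.1 -43.7 -31.2] rot [-0.22  0.13 -0.  ] t 20.75 F [ 5.4  1.  -2.6] gap 11.544809350510493
1.2
shift [ -0.1 -50.  -43.6] rot [-0.22  0.13 -0.  ] t 20.75 F [ 5.4  1.  -2.6] gap 11.544809350510493
1.4
shift [ -0.1 -53.8 -57. ] rot [-0.22  0.13 -0.  ] t 20.75 F [ 5.4  1.  -2.6] gap 11.544809350510493
1.5
shift [ -0.2 -54.7 -64. ] rot [-0.22  0.13 -0.  ] t 20.75 F [ 5.4  1.  -2.6] gap 11.544809350510493
1.57
shift [ -0.2 -54.9 -68.9] rot [-0.22  0.13 -0.  ] t 20.75 F [ 5.4  1.  -2.6] gap 11.544809350510493
```

The tab is pinched at a gap of 11.5 mm, against a 12 mm tab. I swing along the arc.

>>> jog_arm(xyz=[[0,-3,-1],[0,-9,-3],[0,-15,-6],[0,-21,-9],[0,-27,-13],[0,-33,-18.5],[0,-39,-25],[0,-43.5,-31]], rot=[[0,0,0],[0,0,0],[0,0,0],[0,0,0],[0,0,0],[0,0,0],[0,0,0],[0,0,0]])

```text
clock: 21.75
tool_pos: [639.7, 80.8, 78.8]
tcp_rot: [[0.004, -0.219, 0.976], [-0.002, 0.976, 0.219], [-1.0, -0.003, 0.003]]
contact_force: [7.5, -4.3, -2.7]
finger_gap: 11.6
```

Run:
```python
from h import *
for k in(1.0,1.2,1.4,1.57): print(k);go(fx(30+70*np.cos(k),60-70*np.sin(k),79),13)
```

```text
1.0
shift [-0.2  3.2 -0.6] rot [-0.36  0.19  0.17] t 21.75 F [ 7.5 -4.3 -2.7] gap 11.636733763911465
1.2
shift [ -0.3  -3.2 -13. ] rot [-0.36  0.19  0.17] t 21.75 F [ 7.5 -4.3 -2.7] gap 11.636733763911465
1.4
shift [ -0.3  -7.1 -26.4] rot [-0.36  0.19  0.17] t 21.75 F [ 7.5 -4.3 -2.7] gap 11.636733763911465
1.57
shift [ -0.3  -8.2 -38.3] rot [-0.36  0.19  0.17] t 21.75 F [ 7.5 -4.3 -2.7] gap 11.636733763911465
```

>>> jog_arm(xyz=[[0,-1,-5],[0,-2,-10],[0,-4,-15],[0,-5,-20],[0,-6,-25],[0,-6.5,-30],[0,-7,-35],[0,-7,-39]], rot=[[0,0,0],[0,0,0],[0,0,0],[0,0,0],[0,0,0],[0,0,0],[0,0,0],[0,0,0]])

```text
clock: 22.75
tool_pos: [603.9, 65.1, 79.0]
tcp_rot: [[0.006, -0.219, 0.976], [-0.003, 0.976, 0.219], [-1.0, -0.004, 0.005]]
contact_force: [17.7, -5.9, -10.9]
finger_gap: 11.7
```

Run:
```python
from h import *
go(fx(30,-10,79),13)
```

```text
shift [-0.  -0.7 -0. ] rot [-0.37  0.28  0.21] t 22.75 F [ 17.7  -5.9 -10.9] gap 11.724521353913273
```

The TCP is at the 1.57 rad position and pushing on the stop with about 18 N. I open and retreat.

>>> jog_arm(xyz=[[0,0,1],[0,0,2],[0,0,2],[0,0,2],[0,0,2],[-10,0,2],[-25,0,2],[-45,0,2]], rot=[[0,0,0],[0,0,0],[0,0,0],[0,0,0],[0,0,0],[0,0,0],[0,0,0],[0,0,0]], grip=0)

```text
clock: 23.75
tool_pos: [602.9, 68.9, 124.9]
tcp_rot: [[0.0, -0.221, 0.975], [0.0, 0.975, 0.221], [-1.0, 0.0, 0.0]]
contact_force: [0.5, -0.6, 0.1]
finger_gap: 43.9
```

>>> jog_arm(xyz=[[-30,0,0],[-70,0,0],[-110,0,-10],[-140,0,-40],[-150,0,-75],[-150,0,-105],[-150,0,-125],[-150,0,-130]], rot=[[0,0,0],[0,0,0],[0,0,0],[0,0,0],[0,0,0],[0,0,0],[0,0,0],[0,0,0]])

```text
clock: 24.75
tool_pos: [475.6, 39.9, 275.0]
tcp_rot: [[0.002, -0.221, 0.975], [-0.001, 0.975, 0.221], [-1.0, -0.002, 0.002]]
contact_force: [0.2, 0.3, 0.8]
finger_gap: 43.9
```

Run:
```python
from h import *
go(fx(30,-10,79),13)
d=cam('side');s=6;c=np.array([250,170]);im=cv2.resize(d['frame'][170:270,250:380,::-1],None,fx=s,fy=s,interpolation=cv2.INTER_CUBIC)
g=lambda P:((proj(d,P)-c)*s+s/2).astype(int)
t=np.linspace(0,6.2832,90)
for z,k in((72,(0,255,0)),(76,(0,255,255))): cv2.polylines(im,[g([fx(30+30*np.cos(a),30*np.sin(a),z) for a in t])],True,k,1)
cv2.circle(im,tuple(int(v) for v in g(fx(30,-10,110))[0]),4,(0,0,255),1)
cv2.imwrite('pics/f.png',im)
```

```text
shift [196.3  -4.2 130.4] rot [-0.22  0.11  0.09] t 24.75 F [0.2 0.3 0.8] gap 43.90454577550267
```

View pics/f.png

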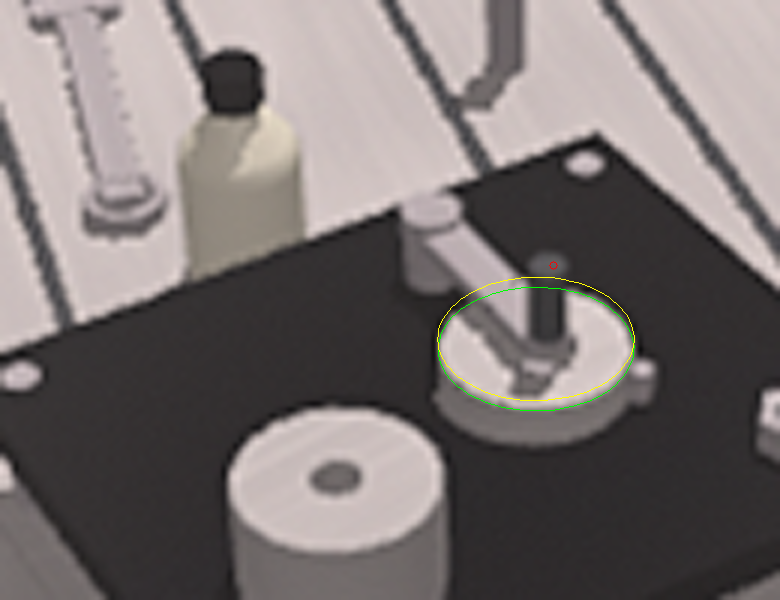

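The sleeve's top rim lies on the green 72 mm (home) ring and the bar crosses it. The tab top at (548,262) is within a pixel of its 1.57 rad position at (553,265), since the crop is at 6x. I hand in.

```bash
python3 -c "
from workcell import arm
print(arm.job_done())"
```

```text
the job is handed in; nothing more can be done
None
```

The wide sleeve is on the rod and fully home, the keeper is swung over it, and I handed the job in at about 25 s. `job_done()` reports no verdict, so the result rests on my own checks.

**What I did:** I gripped the wide sleeve lightly and slid it along the deck until it dropped over the rod. Then I pressed it down with the fingertips on its rim, pinched the keeper tab and swung it to its stop.

**Last checks:**
- **Sleeve home:** the press stopped dead after about 20 mm of travel, with 18 N of force. In the last picture the rim matches the 72 mm home height.
- **Keeper:** the tab ended at its 1.57 rad position, within 1 px.
- **Robot clear:** the force on the tool is near zero and the arm is well away.
- **Other parts:** the narrow sleeve and the oil bottle look unmoved in the last picture. The nut is only partly in view and the valve is out of frame; the arm did not go near either on the deck or table.

**What disagreed:**
- **Fingertip height:** the real tips stood about 15 mm behind the TCP, not 11 mm ahead of it as stated. The first grip therefore held only the sleeve's top few mm. I noticed from the pictures and judged the press by contact instead.
- **First push:** the sleeve met only one pin at first and needed a 4 mm sideways correction before it dropped.
- **Press force:** the readings while pressing were only 1–5 N, below the roughly 8 N expected for the carrier. The pictures showed the sleeve sinking all the same.

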